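# Swing down the sample locker's flap with the hooked pole

### The arm

A 6-joint arm with a two-finger parallel gripper is mounted at the origin on a cart in front of the work surface, level with it; the furniture and walls round the work are solid. World frame = base frame: x ahead of the robot, y to its left, z up, the work surface at z = 0. Lengths are in m, angles in degrees, forces in N, time in s.
With the tool pointing down it reaches from about 0.3 to 0.875 m from the base axis. Payload 6.4 kg.
Tool frame: the origin (TCP) lies between the finger pads; the fingertips stand 17 mm ahead of it and the grasp point (between the pads) lies 2 mm behind it (r.nose_length is the distance from the TCP to the fingertips, in m); z points along the fingers, y is the direction in which the jaws open and shut (so a half turn about z gives the same grasp; the last joint's range is limited). The gripper opens to 85 mm and grips with 20 to 120 N. Pads are 22 mm wide; open, the fingers measure 114 mm over their backs; the gripper's body (76 mm by 85 mm) begins 54 mm behind the grasp point. The pads swing forward as they close: fully open they stand 13 mm farther back than shut.
Start: joints at [64.498, 10.359, 92.074, -0, 77.567, -11.82], TCP at [0.136, 0.559, 0.248] pointing down, gripper open.
Joint ranges: [-171.53, 171.53], [-51.25, 118.39], [17.06, 147.69], [-65.23, 245.23], [0, 150.52], [-178.68, 178.68]. Speed limits (degrees/s): [147.25, 147.25, 172.46, 180, 180, 180].

### API

Orientations are given as a 3x3 rotation matrix whose columns are the frame's x, y, z axes.
In Python, from rig import r gives the robot as it stands. The module is installed in compiled form; this text tells all that it offers.
- The arm moves only by the tool carry_out, never from a script. Its argument "deltas" is a list of rows, each a list of 5 numbers: the shift along the world's x, y, z in m, then the turn about the world's z in rad, then the closure, from 0 (fully open) to 1 (shut). A call has 1 to 12 rows; each row shifts and turns the commanded pose from where the row before left it; what a row does not reach is not made up. A row lasts 1/10 s, in which the tool goes at most 50 mm and 8.59 degrees, less where a joint would pass 70% of its speed; a pose out of reach is approached as far as the arm can. A call with a gripper value outside its range is refused whole. The fingers move at their own pace and stop on an object; "newtons" is the grip in N (left out, the last holds). Time passes only in rows, so rows that do not move let the fingers close. It gives the time, the measured TCP pose, the force and the opening at its end, in the units of the state.
- r.get_obs(): the state, without advancing time (a new reading comes with each control period).
- r.read_camera(name): name is "side" or "top"; returns (picture, depth): 480x640x3 uint8, red, green, blue; 480x640 float32, m along the optical axis (not along the pixel's ray), 0 where there is no reading.
- r.camera_params(name): a dict with "fx", "fy", "cx", "cy" (pixels), "k1" (the pictures are not rectified: a ray, as slopes to the right and down, at radius r is drawn at 1 + k1 r^2 times it, then the intrinsics apply), "camera_from_world" (4x4, takes a point from world to camera coordinates). Camera axes: x right, y down, z forward; pixel columns grow to the right and rows downward; lengths in m; the calibration is good to about 2 mm. A picture is of the moment at which its call begins. camera_params takes no time and is no camera call.
- r.sign_off(): hands the job in, once; it reports no verdict.
The state is a dict: "clock": time; "joints": joint angles; "joint_velocities": joint speeds; "tau": joint torques, N m; "ee_pos": TCP position; "orientation": TCP orientation; "wrist_force": force on the tool from outside, world axes, zero at the start; "ft_torque": the same for the moment, N m; "finger_gap": opening from 0.0 (shut) to 1.0 (fully open).
Only numpy, scipy, OpenCV 4.12 (cv2) and the standard library are available. Lean on these libraries where they do the work, as an engineer would, in place of code of your own. Each camera call takes 0.05 s, during which the arm holds its last target.

### The job

Pick up the hooked pole, slip its bent tip sideways into the steel eye on the front of the raised sample locker and gently draw the shut flap all the way down to its stop, without forcing anything and touching the locker with nothing but the pole. Then unhook the pole and lay it back down flat on the bench, clear of the locker, leaving the flap fully open and the things around undisturbed; do not let go of the pole in the air.

Things in the scene. Friction and masses are not known exactly. Their poses are not given: they have to be found in the camera images.
- pole: Hooked pole, 0.16 kg, lying flat. Black ribbed handle 90 long (x) x 24 wide (y) x 34 high; from it a 6 mm steel rod runs along +x, its axis 22 above the underside, the first 16 mm in a 15 mm collar. 130 ahead of the handle's middle it bends square to the left (+y) into a flat-ended 6 mm pin. Origin: centre of the handle's underside; z up. Grip the handle across its width.
- pin_tip (a point): Flat end of the pole's bent pin, at (130, 29, 22) mm in the pole's frame (29 mm left of the rod's axis); axes as the pole's.
- locker: Grey sample locker 120 deep (x) x 170 wide (y), fixed; on legs, box from 95 to 245 mm above its feet, roof 12 mm proud of the box's front. Origin: on the mat below the middle of the flap's hinge, 4 mm ahead of the box. Front looks along -x, z up; at yaw 0 its axes are the world's. The flap is hinged along its lower edge: axis parallel to y at x = 0, z = 101 mm.
- flap (a joint): Flap angle: 0 shut (upright), grows as its top swings out to the front and down; 1.5 is the hard stop, nearly level, fully open. Flap 154 wide, 134 mm long from the hinge, 8 thick. It starts shut or nearly. Stiff hinge: it stays where left; drawing it at the eye takes about 2 to 6 N.
- slot_middle (a point): Middle of the slotted plate that holds the eye; turns with the flap: 98 mm from the hinge axis along the flap, 20 mm in front of its mid-plane. Flap shut: axes are the locker's. The eye's centre is at x = 0, y = 0 here, but it is clamped anywhere up to 20 mm above or below along z, another place every time, not reported: find it by feel or sight.
- eye_root (a point): Point on the front face of the flap behind slot_middle, at 98 mm from the hinge, same axes. The steel eye stands out from here: a flat round ring, 20 mm over all, 4 mm thick (y), with a sharp-edged hole 12 mm across, its centre 16 mm in front of this face, on a short foot. Its hole looks left and right (along y, parallel to the hinge), so the pin enters it sideways.
- beaker: Small glass beaker, 45 mm across, 58 mm high, standing loose; origin: centre of its underside. To be left alone.
- stopper: Rubber stopper, 32 mm across, 28 mm high, loose; origin: centre of its underside. To be left alone.
- carton: Low white carton of wipes, 95 x 63 x 46 mm, loose; origin: centre of its underside. To be left alone.
- weight: Brass weight, 24 mm across, 35 mm high, loose; origin: centre of its underside. To be left alone.

How it is judged (in metres and radians):
On the way, in this order (a step that is already met when the one before it is completed fails the run):
1. the flap is being drawn out by the held pole with its pin in the eye (flap between 0.12 and 0.6 rad) (y of pin_tip in the frame of slot_middle between 0.004 and 0.034 m and x of pin_tip in the frame of slot_middle between -0.01 and 0.01 m and z of pin_tip in the frame of slot_middle between -0.026 and 0.026 m and contact force between the fingers and pole above 1 N and contact force between pole and locker above 0.3 N and value of joint flap between 0.12 and 0.6 rad), for 0.1 s.
2. the flap has been drawn past 60 degrees with the held pole's pin still in the eye (y of pin_tip in the frame of slot_middle between 0.004 and 0.034 m and x of pin_tip in the frame of slot_middle between -0.01 and 0.01 m and z of pin_tip in the frame of slot_middle between -0.026 and 0.026 m and contact force between the fingers and pole above 1 N and value of joint flap above 1.05 rad), for 0.1 s.
At the end, for the whole second after the job is handed in: Flap fully down (1.44 rad or more of 1.5); pole flat and at rest on the bench (tilt under 0.1 rad), not touching the locker, its handle 150 mm and pin end 90 mm or more from the locker's centre; beaker, stopper, carton and weight within 30 mm of where they stood (value of joint flap above 1.44 rad and height (world z) of pole below 0.02 m and angle between pole's own z axis and vertical below 0.1 rad and linear speed of pole below 0.02 m/s and contact force between pole and locker below 0.05 N and horizontal distance between pole and locker above 0.12 m and distance of each of beaker, stopper, carton, weight from where it was at the start of the episode below 0.03 m).
It fails at once if the pole presses on the locker, flap or eye with more than 20 N (contact force between pole and locker above 20 N).
It fails at once if the fingers or the arm push on the locker or its flap (contact force between any of the fingers, the arm and locker above 1 N).
It fails at once if the flap is flung open (faster than 2.5 rad/s) (velocity of joint flap above 2.5 rad/s).
It fails at once if the pole is let go in the air (height (world z) of pole above 0.04 m and contact force between the fingers and pole below 0.05 N).
It fails at once if a bystander is moved more than 30 mm (distance of any of beaker, stopper, carton, weight from where it was at the start of the episode above 0.03 m).
It also fails if it takes over 69 s, if anything falls off the work surface, if the arm or the gripper's body presses on something with over 40 N, if the wrist force passes 120 N, or if a joint passes its speed limit or range.

## Working session

There is one attempt and no reset: what is moved stays moved. The work goes in short steps, Python scripts to look and compute and a tool call to move; the robot and the scene stay as the last step left them, time stands still between calls to the robot, and variables do not carry over. Pictures are saved under pics/ and viewed, and the job is handed in when it is done.

Besides the shell and the picture viewer there is one more tool, called after ">>>" as name(argument=value, ...) on one line, values as JSON. carry_out: Moves the arm, as the interface text tells. Its arguments: {"type":"object","properties":{"deltas":{"type":"array"},"newtons":{"type":"number"}},"required":["deltas"]}

```bash
mkdir -p pics; cat > h.py <<'E'
import numpy as np, cv2
from rig import r
def snap(name,tag):
    p,d=r.read_camera(name); cv2.imwrite(f'pics/{tag}.png',p[:,:,::-1]); np.savez(f'pics/{tag}.npz',p=p,d=d); return p,d
def ray(name,u,v):
    c=r.camera_params(name); K=np.array([[c['fx'],0,c['cx']],[0,c['fy'],c['cy']],[0,0,1]])
    x=(u-c['cx'])/c['fx'];y=(v-c['cy'])/c['fy']; a,b=x,y
    for _ in range(30):
        s=1+c['k1']*(a*a+b*b); a,b=x/s,y/s
    T=np.linalg.inv(c['camera_from_world']); return T[:3,3],T[:3,:3]@np.array([a,b,1.])
def atz(name,u,v,z):
    o,d=ray(name,u,v); return o+d*(z-o[2])/d[2]
def atd(name,u,v,dep):
    o,d=ray(name,u,v); return o+d*dep
def proj(name,P):
    c=r.camera_params(name); q=np.array(c['camera_from_world'])@np.append(P,1); a,b=q[0]/q[2],q[1]/q[2]; s=1+c['k1']*(a*a+b*b)
    return c['fx']*a*s+c['cx'],c['fy']*b*s+c['cy'],q[2]
def crop(tag,u0,v0,w,h,k,out):
    im=cv2.imread(f'pics/{tag}.png')[v0:v0+h,u0:u0+w]; cv2.imwrite(f'pics/{out}.png',cv2.resize(im,None,fx=k,fy=k,interpolation=cv2.INTER_CUBIC))
E
python3 - <<'E'
from h import *
snap('side','s0');snap('top','t0')
for n in('side','top'):
    c=r.camera_params(n);print(n,c['fx'],c['k1'],np.linalg.inv(c['camera_from_world']).round(3))
print(r.get_obs(), r.nose_length)
E
```

```text
side 460.5859560511049 0.0001575683875896272 [[-0.855  0.263 -0.446  1.113]
 [ 0.518  0.466 -0.717  0.875]
 [ 0.019 -0.845 -0.535  0.738]
 [ 0.     0.     0.     1.   ]]
top 588.287096689173 -0.11035971288060546 [[ 0.009 -0.989  0.146  0.39 ]
 [-1.    -0.009 -0.002  0.047]
 [ 0.004 -0.146 -0.989  1.568]
 [ 0.     0.     0.     1.   ]]
{'clock': 0.1, 'joints': array([ 6.44975320e+01,  1.03966361e+01,  9.21264372e+01,  1.60586793e-04,
        7.75651303e+01, -1.18187875e+01]), 'joint_velocities': array([-0.02999573, -0.17178846, -0.18816707,  0.11062232,  0.055369  ,
        0.05055441]), 'tau': array([ 7.28790219e-04, -4.45878053e+01, -3.52242386e+01, -4.55184518e-04,
        4.14421374e-03, -2.84454137e-05]), 'ee_pos': array([0.13578963, 0.55826278, 0.24747972]), 'orientation': array([[-9.71616290e-01,  2.36561498e-01, -6.65277769e-04],
       [ 2.36562219e-01,  9.71615350e-01, -1.38827222e-03],
       [ 3.17982338e-04, -1.50624749e-03, -9.99998815e-01]]), 'wrist_force': array([ 0.31773973, -0.11449009, -0.34770938]), 'ft_torque': array([-0.01519871, -0.01692602, -0.01615217]), 'finger_gap': 1.0020429494720007} 0.017
```

View pics/s0.png

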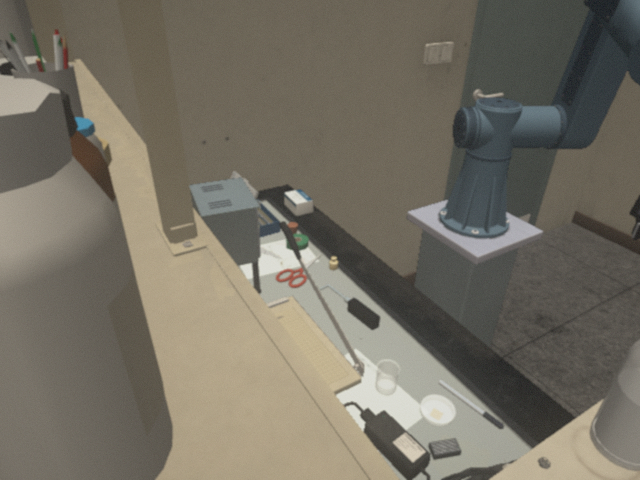

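View pics/t0.png

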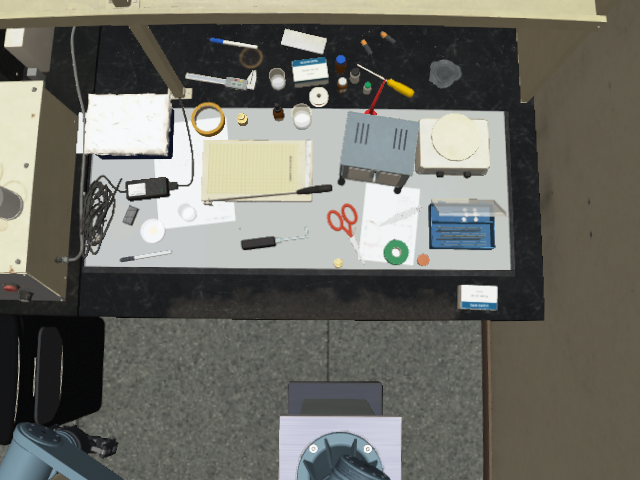

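```bash
python3 - <<'E'
from h import *
crop('t0',300,90,220,190,3.6,'t0a');crop('t0',80,170,270,110,2.9,'t0b');crop('s0',180,160,220,180,3.6,'s0a')
E
```

```text
(no output)
```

View pics/t0a.png

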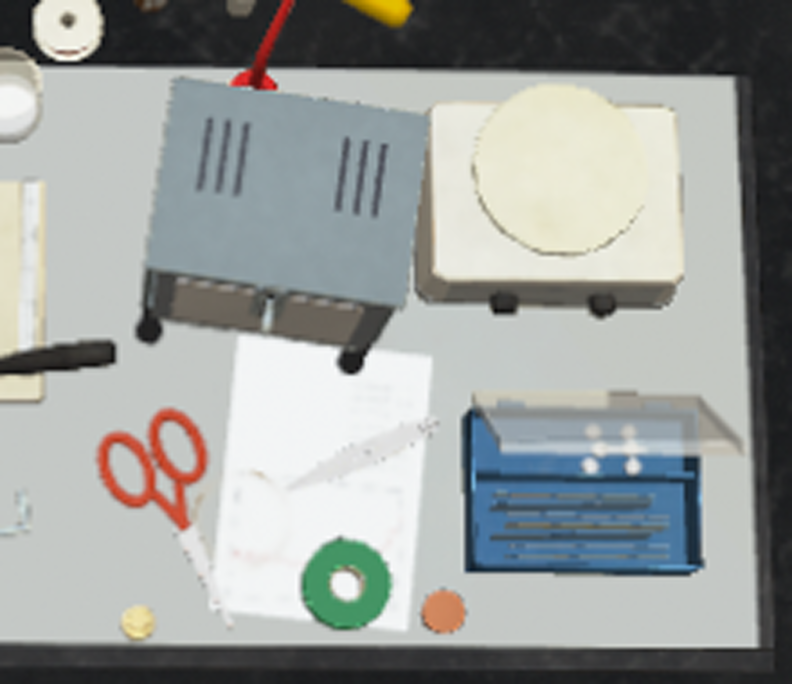

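View pics/t0b.png

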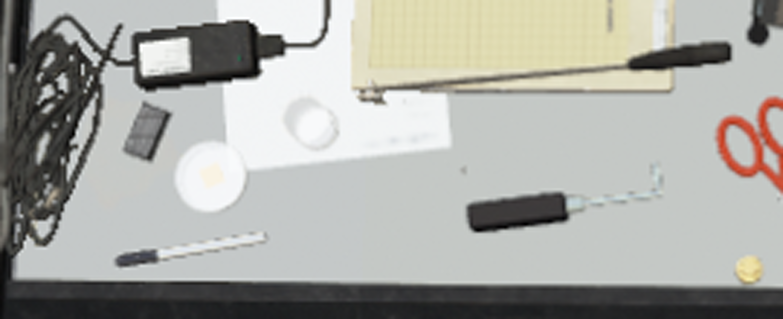

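View pics/s0a.png

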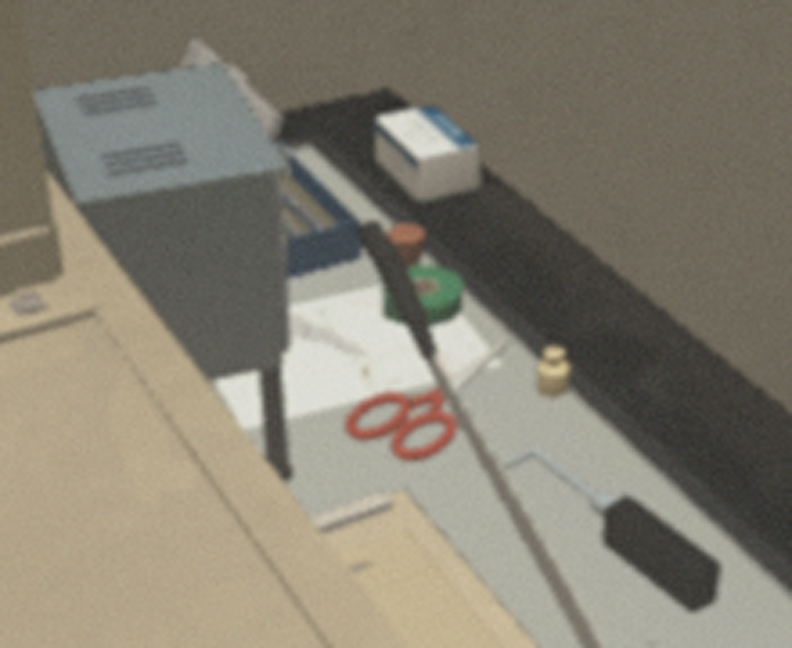

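```bash
python3 - <<'E'
from h import *
d=np.load('pics/t0.npz')['d']
def w(l,u,v):
    dep=np.median(d[v-1:v+2,u-1:u+2]); print(l,(u,v),atd('top',u,v,dep).round(3) if dep>0 else 'none')
for l,u,v in [('stickhandle',328,188),('stick h2',310,191),('stick mid',270,195),('stick end',215,199),('pole hL',245,243),('pole hM',258,242),('pole hR',271,240),
 ('rod',290,237),('roofFL',343,165),('roofFR',411,173),('roofBL',350,112),('roofBR',416,122),('eye',374,177),('mat',300,260),('bench',300,290),
 ('scis',345,225),('tape',396,252),('weight',338,263),('stopper',423,260),('carton',478,297),('bluebox',450,235),('hotplate',440,170),('beaker',188,213),('disc',152,232),('beam',300,20),('post',160,70)]: w(l,u,v)
# stick in detail
ds=np.load('pics/s0.npz')['d']
for l,u,v in [('stick tip',283,224),('stick',294,245),('st',310,275),('st',340,333),('st end',357,367),('poleh',362,313),('shelf edge',200,250),('post',180,200),('roof near corner',258,203)]:
    dep=np.median(ds[v-1:v+2,u-1:u+2]);print(l,(u,v),atd('side',u,v,dep).round(3))
E
```

```text
stickhandle (328, 188) [0.708 0.038 0.209]
stick h2 (310, 191) [0.706 0.081 0.186]
stick mid (270, 195) [0.711 0.184 0.113]
stick end (215, 199) [0.71  0.333 0.064]
pole hL (245, 243) [0.598 0.253 0.041]
pole hM (258, 242) [0.601 0.219 0.042]
pole hR (271, 240) [0.607 0.185 0.039]
rod (290, 237) [0.619 0.137 0.014]
roofFL (343, 165) [0.758 0.003 0.232]
roofFR (411, 173) [ 0.736 -0.153  0.252]
roofBL (350, 112) [ 0.883 -0.012  0.25 ]
roofBR (416, 122) [ 0.86  -0.167  0.251]
eye (374, 177) [ 0.734 -0.07   0.219]
mat (300, 260) [0.558 0.11  0.007]
bench (300, 290) [0.479 0.109 0.   ]
scis (345, 225) [ 0.654 -0.01   0.008]
tape (396, 252) [ 0.582 -0.147  0.01 ]
weight (338, 263) [0.548 0.009 0.041]
stopper (423, 260) [ 0.558 -0.214  0.037]
carton (478, 297) [ 0.461 -0.357  0.044]
bluebox (450, 235) [ 0.629 -0.293  0.011]
hotplate (440, 170) [ 0.798 -0.262  0.05 ]
beaker (188, 213) [0.679 0.411 0.029]
disc (152, 232) [0.628 0.509 0.02 ]
beam (300, 20) [0.999 0.099 0.466]
post (160, 70) [1.019 0.465 0.182]
stick tip (283, 224) [0.713 0.041 0.207]
stick (294, 245) [0.712 0.094 0.179]
st (310, 275) [0.709 0.162 0.137]
st (340, 333) [0.71 0.29 0.07]
st end (357, 367) [0.714 0.361 0.039]
poleh (362, 313) [0.61  0.23  0.036]
shelf edge (200, 250) [1.021 0.496 0.493]
post (180, 200) [1.026 0.473 0.538]
roof near corner (258, 203) [ 0.753 -0.001  0.253]
```

```bash
cat >> h.py <<'E'
def cloud(name,d):
    c=r.camera_params(name); v,u=np.mgrid[0:480,0:640].astype(float)
    K=np.array([[c['fx'],0,c['cx']],[0,c['fy'],c['cy']],[0,0,1]])
    q=cv2.undistortPoints(np.stack([u.ravel(),v.ravel()],1)[:,None],K,np.array([c['k1'],0,0,0,0.]))[:,0]
    T=np.linalg.inv(c['camera_from_world']); P=np.c_[q,np.ones(len(q))]*d.ravel()[:,None]
    return (P@T[:3,:3].T+T[:3,3]).reshape(480,640,3)
E
python3 - <<'E'
from h import *
z=np.load('pics/t0.npz');d=z['d'];p=z['p'];C=cloud('top',d)
print('mat z',np.median(C[245:265,290:330,2]),C[245:265,290:330,2].std(), 'bench',np.median(C[285:300,200:400,2]))
def rect(m,ztop=None):
    P=C[m][:,:2].astype(np.float32)*1000; a=cv2.minAreaRect(P); print(len(P),a,cv2.boxPoints(a).round(1).tolist(), 'z',np.median(C[m][:,2]))
m=np.zeros((480,640),bool);m[105:182,335:425]=1
rect(m&(C[...,2]>.243)&(C[...,2]<.258))
m[:]=0;m[230:252,238:275]=1
rect(m&(C[...,2]>.03)&(C[...,2]<.05))
g=cv2.cvtColor(p,cv2.COLOR_RGB2GRAY)
m[:]=0;m[228:252,235:275]=1
rect(m&(g<70))
np.set_printoptions(linewidth=200)
for u in range(368,381):
  print(u,[tuple((C[v,u]*1000).round().astype(int).tolist()) for v in range(166,184,1)][::2])
E
python3 -c "
from h import *
crop('t0',355,155,45,32,17,'eye0');crop('t0',268,220,50,32,15,'pin0')"
```

```text
mat z 0.006584736542542768 0.05530851540320157 bench -0.0005875024154854414
3899 ((808.9505615234375, -81.25765991210938), (171.46337890625, 134.8352508544922), 81.65515899658203) [[729.7999877929688, -156.3000030517578], [863.2000122070312, -175.89999389648438], [888.0999755859375, -6.199999809265137], [754.7000122070312, 13.399999618530273]] z 0.2518573525608496
312 ((601.2575073242188, 220.192626953125), (26.13597297668457, 87.68991088867188), 9.22203540802002) [[581.2999877929688, 261.3999938964844], [595.4000244140625, 174.8000030517578], [621.2000122070312, 179.0], [607.0999755859375, 265.6000061035156]] z 0.0397396696484833
302 ((599.6356811523438, 219.349853515625), (23.089214324951172, 86.40484619140625), 8.541275978088379) [[581.7999877929688, 260.3999938964844], [594.5999755859375, 174.89999389648438], [617.5, 178.3000030517578], [604.5999755859375, 263.79998779296875]] z 0.039663949938053
368 [(751, -54, 254), (746, -54, 252), (748, -56, 229), (748, -57, 209), (749, -59, 189), (748, -60, 173), (748, -61, 151), (748, -63, 130), (774, -73, 5)]
369 [(751, -56, 253), (747, -5
[... 1160 characters left out ...]
 (744, -78, 187), (746, -80, 161), (744, -82, 147), (745, -84, 122)]
377 [(751, -74, 255), (747, -75, 250), (746, -76, 237), (744, -77, 226), (743, -78, 211), (745, -80, 187), (745, -83, 164), (745, -84, 146), (744, -86, 127)]
378 [(752, -77, 250), (746, -77, 255), (745, -78, 242), (743, -79, 229), (743, -81, 212), (745, -83, 183), (745, -85, 165), (744, -87, 147), (744, -88, 127)]
379 [(752, -79, 250), (745, -79, 258), (743, -80, 248), (743, -81, 229), (745, -84, 206), (745, -85, 186), (746, -88, 162), (745, -89, 146), (741, -90, 139)]
380 [(751, -81, 256), (746, -81, 254), (742, -81, 253), (744, -84, 227), (746, -86, 202), (744, -87, 190), (744, -89, 171), (744, -91, 149), (745, -94, 126)]
```

View pics/eye0.png

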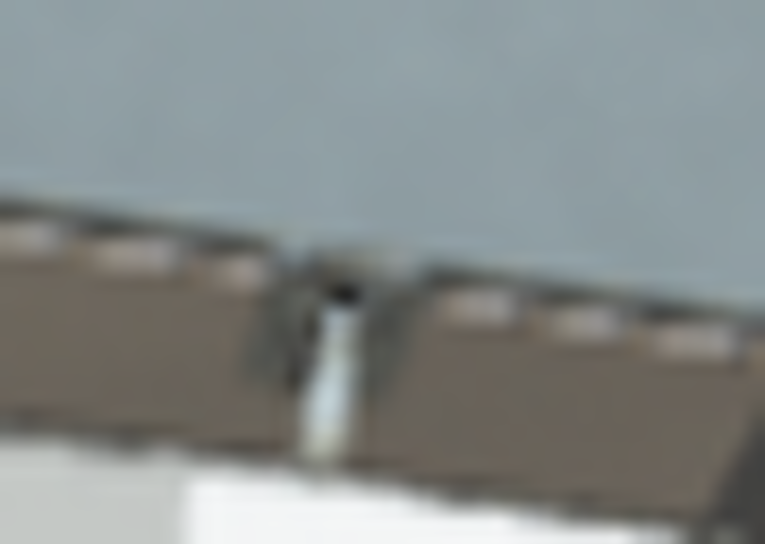

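View pics/pin0.png

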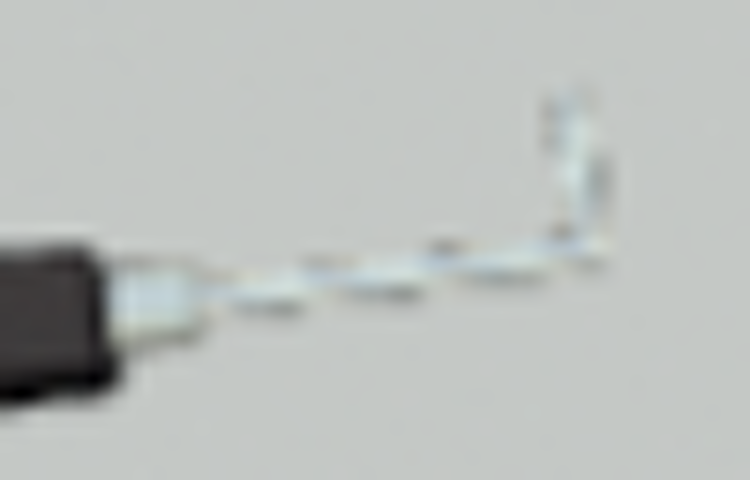

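```bash
python3 - <<'E'
from h import *
z=np.load('pics/t0.npz');d=z['d'];C=cloud('top',d)
print(atz('top',308,236.5,.0286)*1000,atz('top',306,226,.0286)*1000)
for yaw in(-82,-81,-80):
  a=np.radians(yaw);x=np.array([np.cos(a),np.sin(a)]);y=np.array([-x[1],x[0]])
  h=np.array([600.5,219.5]);print(yaw,h+130*x,h+130*x+29*y)
a=np.radians(-8.35);X=np.array([np.cos(a),np.sin(a)]);Y=np.array([-X[1],X[0]])
L=(C[...,:2]*1000-np.array([750,-72.6]));lx=L@X;ly=L@Y;lz=C[...,2]*1000-6.5
m=(abs(ly)<70)&(abs(ly)>20)&(abs(lx)<25)&(lz>115)&(lz<225);print(m.sum())
print('flap x = a+b*z + c*y',np.linalg.lstsq(np.c_[np.ones(m.sum()),lz[m]-101,ly[m]],lx[m],rcond=None)[0])
m=(abs(ly)<7)&(lx<-9)&(lx>-32)&(lz>170)&(lz<235);print(m.sum());
for q in np.argwhere(m): print(q,lx[tuple(q)].round(1),ly[tuple(q)].round(1),lz[tuple(q)].round(1))
E
```

```text
[618.56471053  88.4959889   28.6       ] [646.67790257  94.17112365  28.6       ]
-82 [618.59250312  90.76515106] [647.31027712  94.80117099]
-81 [620.83648046  91.10051572] [649.47944233  95.63711521]
-80 [623.0742631   91.47499211] [651.63368793  96.51078926]
480
flap x = a+b*z + c*y [-2.95858059e+00 -2.72892769e-03 -3.05927709e-03]
15
[174 374] -10.6 1.1 217.5
[175 373] -11.2 2.7 209.6
[175 374] -10.9 0.4 209.8
[176 373] -13.7 2.4 209.8
[176 374] -15.7 0.4 218.6
[177 373] -19.4 2.6 222.2
[177 374] -17.0 -0.1 214.5
[178 373] -19.2 1.8 212.3
[179 374] -22.0 -0.7 215.2
[180 373] -24.6 1.2 214.7
[180 374] -24.1 -1.1 214.2
[181 372] -23.5 2.5 199.8
[181 373] -27.2 0.9 215.6
[182 372] -28.3 2.6 209.0
[182 373] -28.1 0.3 209.6
```

>>> carry_out(deltas=[[0.035,-0.025,0,-0.099,0],[0.035,-0.025,0,-0.099,0],[0.035,-0.025,0,-0.099,0],[0.035,-0.025,0,-0.099,0],[0.035,-0.025,0,-0.099,0],[0.035,-0.025,0,-0.099,0],[0.035,-0.025,0,-0.099,0],[0.035,-0.025,0,-0.099,0],[0.035,-0.025,0,-0.099,0],[0.035,-0.025,0,-0.099,0],[0.035,-0.025,0,-0.099,0],[0.035,-0.025,0,-0.099,0]], newtons=100)

```text
clock: 1.3
ee_pos: [0.557, 0.2574, 0.2478]
orientation: [[-0.139, 0.99, -0.001], [0.99, 0.139, -0.0], [0.0, -0.001, -1.0]]
wrist_force: [-0.3, 0.2, -0.2]
finger_gap: 0.999
```

>>> carry_out(deltas=[[0.022,-0.019,-0.02,0.002,0],[0.021,-0.019,-0.03,0.002,0],[0,0,-0.045,0,0],[0,0,-0.045,0,0],[0,0,-0.035,0,0],[0,0,-0.02,0,0],[0,0,-0.015,0,0],[0,0,-0.011,0,0],[0,0,0,0,0]])

```text
clock: 2.2
ee_pos: [0.5982, 0.2206, 0.026]
orientation: [[-0.148, 0.989, -0.002], [0.989, 0.148, -0.0], [-0.0, -0.002, -1.0]]
wrist_force: [-0.2, -0.7, -1.4]
finger_gap: 1.003
```

```bash
python3 - <<'E'
from h import *
print(r.get_obs()['ee_pos'],r.get_obs()['wrist_force'])
snap('top','t1');crop('t1',200,180,140,100,5,'t1a')
E
```

```text
[0.59822612 0.22058785 0.02603755] [-0.22809964 -0.74452263 -1.36057549]
```

View pics/t1a.png

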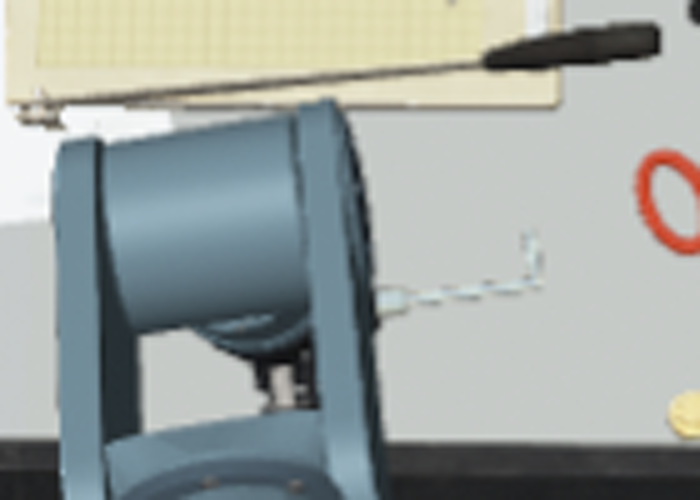

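>>> carry_out(deltas=[[0.0,0,0,0,0.5],[0,0,0,0,0.8],[0,0,0,0,1],[0,0,0,0,1],[0,0,0,0,1],[0,0,0,0,1],[0,0,0,0,1],[0,0,0,0,1]], newtons=100)

```text
clock: 3.05
ee_pos: [0.5997, 0.2209, 0.0282]
orientation: [[-0.148, 0.989, 0.002], [0.989, 0.148, 0.0], [0.0, 0.002, -1.0]]
wrist_force: [-0.2, -0.0, 5.8]
finger_gap: 0.261
```

>>> carry_out(deltas=[[0,0,0.01,0,1],[0,0,0.03,0,1],[-0.015,-0.01,0.035,0,1],[-0.02,-0.02,0.035,0.03,1],[-0.02,-0.025,0.03,0.1,1],[-0.015,-0.025,0.02,0.12,1],[-0.01,-0.035,0,0.12,1],[0,-0.035,0,0.12,1],[0,-0.035,0,0.12,1],[0,-0.035,0,0.12,1],[0,-0.03,0,0.12,1],[0,-0.02,0,0.12,1]])

```text
clock: 4.25
ee_pos: [0.5184, -0.0512, 0.1874]
orientation: [[-0.901, 0.434, -0.001], [0.434, 0.901, -0.0], [0.0, -0.0, -1.0]]
wrist_force: [-0.3, 0.4, -1.1]
finger_gap: 0.268
```

>>> carry_out(deltas=[[0,-0.012,0,0.12,1],[0,-0.008,0,0.12,1],[0,-0.005,0,0.07,1],[0,0,0,0,1],[0,0,0,0,1]])

```text
clock: 4.75
ee_pos: [0.5187, -0.0741, 0.1872]
orientation: [[-0.99, 0.145, -0.001], [0.145, 0.99, 0.0], [0.001, 0.0, -1.0]]
wrist_force: [0.0, 0.5, -2.1]
finger_gap: 0.263
```

```bash
python3 - <<'E'
from h import *
o=r.get_obs();R=o['orientation'];print(o['ee_pos'],o['wrist_force'],o['finger_gap'],np.degrees(np.arctan2(R[1,1],R[0,1])))
snap('top','t2');crop('t2',260,130,170,130,4.6,'t2a')
snap('side','s2');crop('s2',180,160,220,180,3.6,'s2a')
E
```

```text
[ 0.51865268 -0.07410276  0.18721145] [ 0.04093731  0.54018467 -2.14753422] 0.2632331663320969 81.69007629723446
```

View pics/t2a.png

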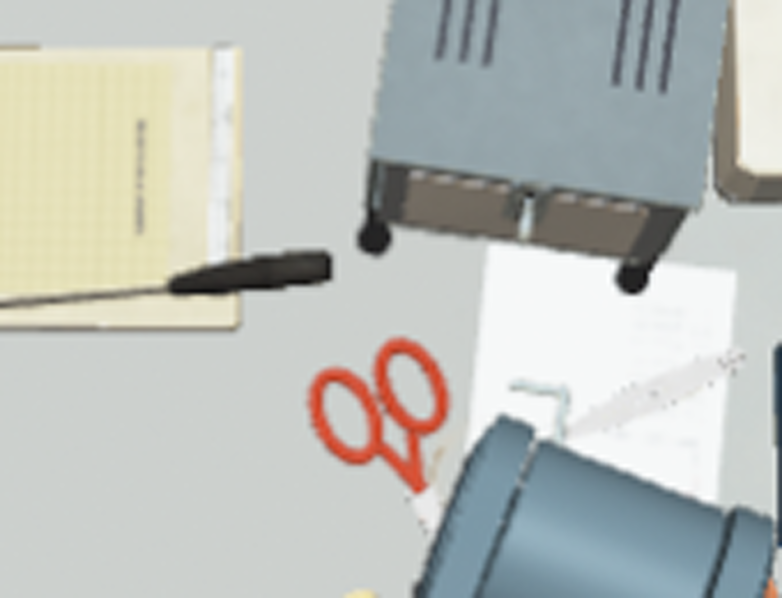

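View pics/s2a.png

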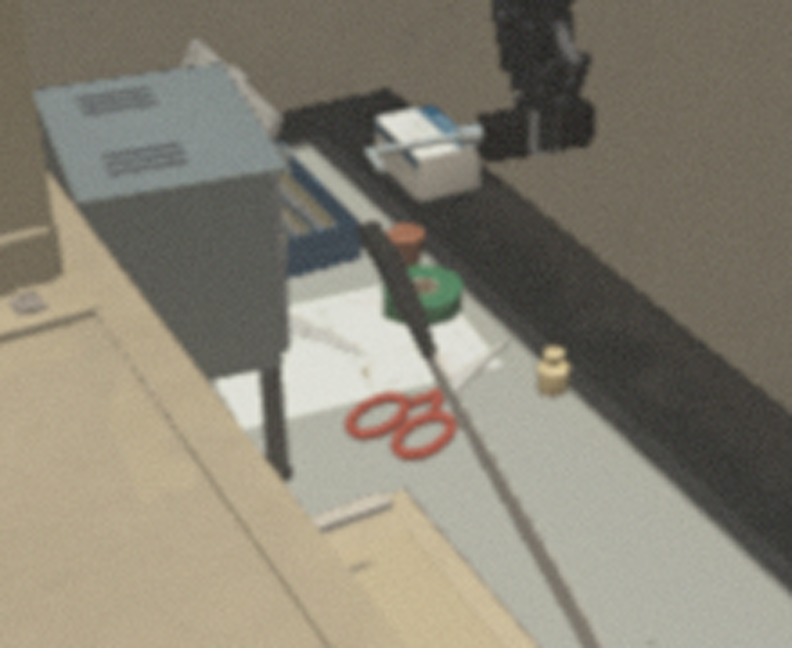

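```bash
python3 - <<'E'
from h import *
C=cloud('top',np.load('pics/t2.npz')['d'])
X=np.array([.9894,-.1452]);Y=np.array([.1452,.9894])
m=np.zeros((480,640),bool);m[208:225,366:388]=1
m&=(C[...,2]>.12)
for q in np.argwhere(m): 
    P=C[tuple(q)]*1000; print(q, P.round(1), ((P[:2]-[518.7,-74.1])@X).round(1),((P[:2]-[518.7,-74.1])@Y).round(1))
for z in (.184,.189,.194):
  for u,v in((383.3,214.8),(371.5,213.5)):
    P=atz('top',u,v,z)*1000; L=P[:2]-[518.7,-74.1]; print(z,P.round(1),L@X,L@Y, proj('side',P/1000))
crop('s2',270,180,60,45,13,'s2b');crop('t2',360,200,40,30,18,'t2b')
E
```

```text
[212 371] [654.5 -65.1 193.3] 133.1 28.6
[212 372] [655.3 -67.8 189.2] 134.2 26.1
[213 370] [652.5 -62.9 191.2] 130.7 30.5
[213 371] [652.7 -65.3 190. ] 131.3 28.1
[213 372] [652.5 -67.6 191.1] 131.5 25.8
[213 373] [652.9 -70.2 189.1] 132.2 23.4
[213 374] [652.3 -72.3 192.5] 131.9 21.2
[213 375] [652.5 -74.8 191.5] 132.5 18.8
[213 376] [652.6 -77.2 191.3] 132.9 16.4
[213 377] [652.7 -79.6 191. ] 133.3 14.0
[213 378] [652.3 -81.8 193. ] 133.3 11.8
[213 379] [652.7 -84.4 190.8] 134.1 9.3
[214 370] [650.7 -63.1 187.6] 129.0 30.0
[214 371] [650.4 -65.4 189.5] 129.0 27.8
[214 372] [650.9 -68.  186.8] 129.9 25.2
[214 373] [650.6 -70.2 188.6] 129.9 23.0
[214 374] [650.8 -72.7 187.7] 130.5 20.6
[214 375] [650.8 -75.1 187.7] 130.9 18.2
[214 376] [650.3 -77.2 190.6] 130.7 16.0
[214 377] [650.2 -79.6 190.9] 130.9 13.7
[214 378] [649.3 -81.5 195.8] 130.3 11.6
[214 379] [650.2 -84.3 191.2] 131.6 9.0
[214 380] [650.9 -87.  187.9] 132.7 6.4
[214 381] [649.7 -88.8 194.6] 131.7 4.5
[214 382] [650.2 -91.4 191.8] 132.6 1.9
[214 383] [649.7 -93.5 194.9] 132.4 -0.2
[215 377] [648.1 -79.7 189.5] 128.8 13.
[... 3065 characters left out ...]
p.float64(207.68888281177794), np.float64(1.1777001128593456))
0.189 [648.8 -94.8 189. ] 131.7555163161721 -1.6102535319544842 (np.float64(281.62768346576274), np.float64(201.26064847407784), np.float64(1.1966679906030895))
0.189 [651.7 -66.6 189. ] 130.4961514357271 26.71831767391493 (np.float64(285.5790171060629), np.float64(205.9330617976346), np.float64(1.1751515521907967))
0.194 [647.9 -94.3 194. ] 130.75330466654077 -1.2371273713552813 (np.float64(281.9788083622441), np.float64(199.53555073900696), np.float64(1.1940414375177006))
0.194 [650.7 -66.2 194. ] 129.49850471031002 26.98875891558729 (np.float64(285.9307961739185), np.float64(204.16960804912136), np.float64(1.1726029915222478))
```

View pics/s2b.png

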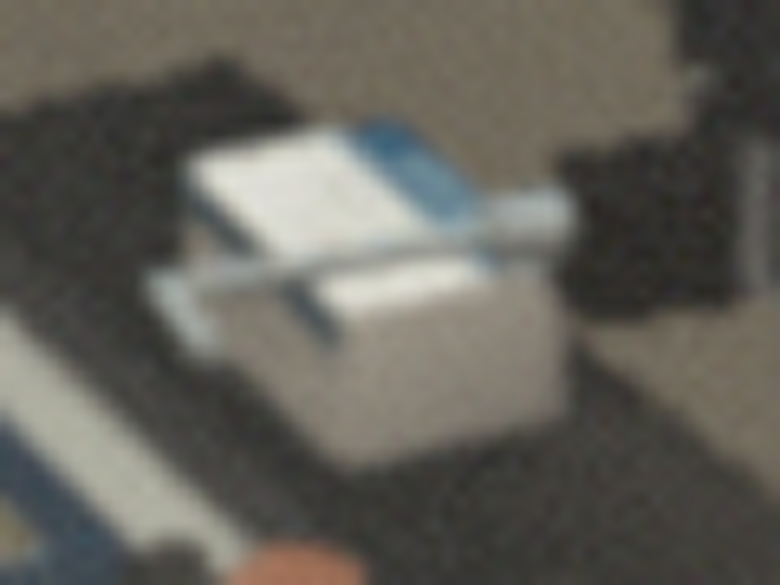

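View pics/t2b.png

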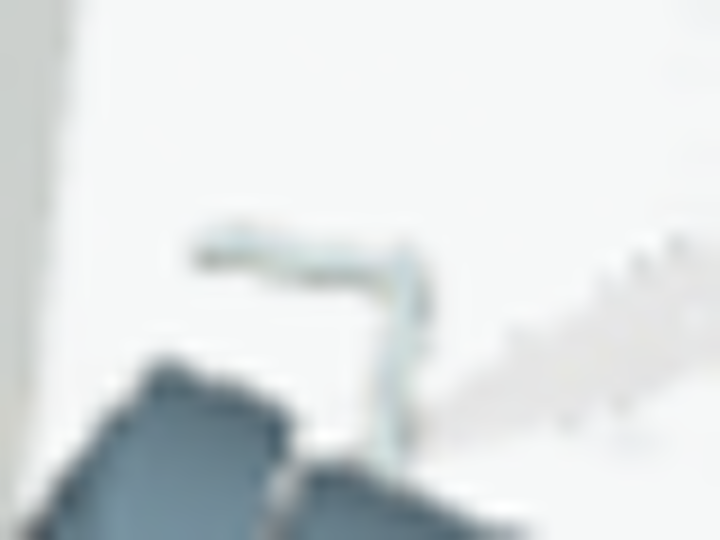

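>>> carry_out(deltas=[[0.016,0.001,0,0,1],[0.016,0.001,0,0,1],[0.016,0.001,0,0,1],[0.016,0.001,0,0,1],[0.015,0,0,0,1],[0,0,0,0,1],[0,0,0,0,1]])

```text
clock: 5.55
ee_pos: [0.5975, -0.0698, 0.1869]
orientation: [[-0.99, 0.142, -0.001], [0.142, 0.99, 0.0], [0.001, 0.0, -1.0]]
wrist_force: [-0.2, -0.3, -2.2]
finger_gap: 0.263
```

```bash
python3 - <<'E'
from h import *
o=r.get_obs();R=o['orientation'];print(o['ee_pos'],o['wrist_force'],o['finger_gap'],np.degrees(np.arctan2(R[1,1],R[0,1])))
p,d=snap('top','t3');crop('t3',345,155,55,45,14,'t3a')
E
```

```text
[ 0.59754677 -0.06980871  0.1868783 ] [-0.19628511 -0.28297278 -2.16512568] 0.2633592354057155 81.82787834272932
```

View pics/t3a.png

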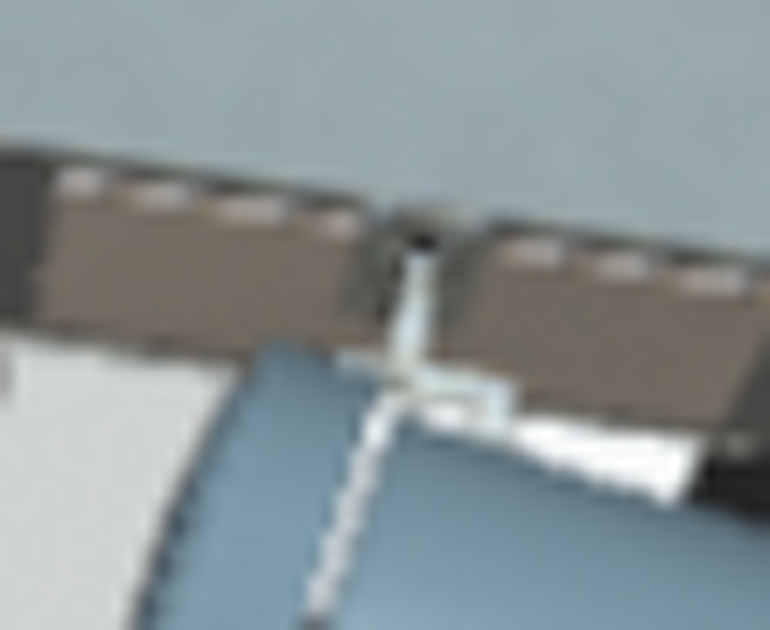

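```bash
python3 - <<'E'
from h import *
X=np.array([.9894,-.1452]);Y=np.array([.1452,.9894]);O=np.array([750,-72.6])
def W(x,y,z): return np.array([*(O+x*X+y*Y),z+6.5])/1000
for n,p in [('pin',(-20,0,181.5)),('pin tip',(-20,10,181.5)),('bend',(-20,-19,181.5)),('ringc',(-20,0,205)),('top',(-20,0,215)),('front',(-30,0,205)),('bot',(-20,0,195)),('back',(-10,0,205)),('top200',(-20,0,210)),('front200',(-30,0,200)),('fr195',(-30,0,195))]:
    u,v,_=proj('top',W(*p)); print(n,u,v,'crop',(u-345)*14,(v-155)*14)
C=cloud('top',np.load('pics/t3.npz')['d'])
L=C[...,:2]*1000-O;lx=L@X;ly=L@Y;lz=C[...,2]*1000-6.5
for q in np.argwhere((abs(ly+4)<20)&(lx<-9)&(lx>-36)&(lz>165)&(lz<235)): q=tuple(q);print(q,lx[q].round(1),ly[q].round(1),lz[q].round(1))
E
```

```text
pin 372.6145724285419 181.57443871636198 crop 386.60401399958687 372.04214202906775
pin tip 368.5136737088151 180.9427160930527 crop 329.1914319234111 363.19802530273773
bend 380.40541536296087 182.77648843517855 crop 495.67581508145213 388.8708380924997
ringc 373.440622578363 179.20735410586835 crop 398.16871609708187 338.90295748215686
top 373.8004395084934 178.1761783262054 crop 403.20615311890776 324.46649656687543
front 372.8493285055758 183.2648178556627 crop 389.890599078061 395.7074499792778
bot 373.08581078850153 180.2241242469025 crop 393.20135103902146 353.1377394566351
back 374.02995896467166 175.1603373323785 crop 406.4194255054033 282.24472265329905
top200 373.6198988580686 178.69358583804978 crop 400.6785840129605 331.710201732697
front200 372.67310417500477 183.76139117875647 crop 387.42345845006673 402.65947650259056
fr195 372.4981080455328 184.25448911508522 crop 384.97351263745884 409.5628476111931
(np.int64(175), np.int64(373)) -11.1 2.7 209.2
(np.int64(175), np.int64(374)) -11.6 0.5 212.5
(np.int64(176), np.int64(373)) -14.2 2.4 211.7
(np.int64(176), np.int64(374
[... 1147 characters left out ...]
0.1 -10.4 184.4
(np.int64(182), np.int64(378)) -19.2 -12.9 182.4
(np.int64(182), np.int64(379)) -20.1 -15.0 187.1
(np.int64(182), np.int64(380)) -18.7 -17.6 183.4
(np.int64(182), np.int64(381)) -18.5 -20.0 184.0
(np.int64(183), np.int64(376)) -20.5 -8.9 174.8
(np.int64(183), np.int64(377)) -21.4 -11.0 179.8
(np.int64(183), np.int64(378)) -22.6 -13.1 186.0
(np.int64(183), np.int64(379)) -21.9 -15.5 184.8
(np.int64(183), np.int64(380)) -21.6 -17.9 185.1
(np.int64(183), np.int64(381)) -19.8 -20.6 179.3
(np.int64(184), np.int64(379)) -25.1 -15.7 187.7
(np.int64(184), np.int64(380)) -22.9 -18.5 180.7
(np.int64(185), np.int64(379)) -25.6 -16.5 180.0
(np.int64(185), np.int64(380)) -27.0 -18.4 187.2
```

>>> carry_out(deltas=[[0,0,0.004,0,1],[0,0,0.003,0,1],[0,0,0,0,1]])

```text
clock: 5.9
ee_pos: [0.5982, -0.0705, 0.1953]
orientation: [[-0.99, 0.143, 0.002], [0.143, 0.99, -0.001], [-0.002, -0.0, -1.0]]
wrist_force: [0.1, 1.1, -1.8]
finger_gap: 0.263
```

>>> carry_out(deltas=[[0,0,0.001,0,1],[0,0,0,0,1]])

```text
clock: 6.1
ee_pos: [0.598, -0.0704, 0.1955]
orientation: [[-0.99, 0.142, 0.0], [0.142, 0.99, -0.0], [-0.0, -0.0, -1.0]]
wrist_force: [-0.1, 0.2, -1.4]
finger_gap: 0.269
```

>>> carry_out(deltas=[[0,0,0.001,0,1],[0,0,0,0,1]])

```text
clock: 6.3
ee_pos: [0.598, -0.0704, 0.1964]
orientation: [[-0.99, 0.142, 0.0], [0.142, 0.99, -0.0], [-0.0, -0.0, -1.0]]
wrist_force: [0.5, -0.7, -1.9]
finger_gap: 0.264
```

>>> carry_out(deltas=[[0,0,0.001,0,1],[0,0,0,0,1]])

```text
clock: 6.5
ee_pos: [0.598, -0.0703, 0.1974]
orientation: [[-0.99, 0.142, 0.0], [0.142, 0.99, -0.0], [-0.0, -0.0, -1.0]]
wrist_force: [-0.9, 0.6, -1.1]
finger_gap: 0.264
```

>>> carry_out(deltas=[[0,0,0.001,0,1],[0,0,0,0,1]])

```text
clock: 6.7
ee_pos: [0.5979, -0.0703, 0.1983]
orientation: [[-0.99, 0.142, -0.0], [0.142, 0.99, 0.0], [0.0, 0.0, -1.0]]
wrist_force: [-1.1, 0.4, -1.4]
finger_gap: 0.264
```

>>> carry_out(deltas=[[0,0,0.001,0,1],[0,0,0,0,1]])

```text
clock: 6.9
ee_pos: [0.5978, -0.0702, 0.199]
orientation: [[-0.99, 0.142, -0.001], [0.142, 0.99, 0.0], [0.001, 0.0, -1.0]]
wrist_force: [-0.3, -0.1, -3.4]
finger_gap: 0.264
```

>>> carry_out(deltas=[[0,0,0.001,0,1],[0,0,0,0,1]])

```text
clock: 7.1
ee_pos: [0.5977, -0.0702, 0.1998]
orientation: [[-0.99, 0.142, -0.001], [0.142, 0.99, 0.0], [0.001, 0.0, -1.0]]
wrist_force: [1.7, -0.0, -5.8]
finger_gap: 0.261
```

>>> carry_out(deltas=[[0,0,-0.006,0,1],[-0.001,-0.007,0,0,1],[-0.001,-0.007,0,0,1],[-0.001,-0.006,0,0,1],[0,0,0.006,0,1],[0,0,0.006,0,1],[0,0,0.005,0,1],[0,0,0,0,1],[0,0,0,0,1]])

```text
clock: 8.0
ee_pos: [0.5951, -0.0901, 0.2116]
orientation: [[-0.99, 0.142, 0.001], [0.142, 0.99, -0.0], [-0.001, -0.0, -1.0]]
wrist_force: [1.1, 0.1, -1.9]
finger_gap: 0.264
```

```bash
cat >> h.py <<'E'
LX=np.array([.9894,-.1452]);LY=np.array([.1452,.9894]);LO=np.array([750,-72.6])
def st():
    o=r.get_obs();R=o['orientation'];e=o['ee_pos']*1000;L=e[:2]-LO
    print('ee',e.round(1),'F',o['wrist_force'].round(2),'gap',o['finger_gap'].round(3),'jaw',np.degrees(np.arctan2(R[1,1],R[0,1])).round(2),'pin est x,ytip',(L@LX+131).round(1),(L@LY+29.5).round(1),'t',o['clock'])
E
python3 - <<'E'
from h import *
st()
p,d=snap('top','t4');crop('t4',345,155,55,45,14,'t4a')
C=cloud('top',d);L=C[...,:2]*1000-LO;lx=L@LX;ly=L@LY;lz=C[...,2]*1000-6.5
for q in np.argwhere((abs(ly+10)<20)&(lx<-11)&(lx>-36)&(lz>165)&(lz<235)): q=tuple(map(int,q));print(q,lx[q].round(1),ly[q].round(1),lz[q].round(1))
E
```

```text
Traceback (most recent call last):
  File "h.py", line 29, in st
    print('ee',e.round(1),'F',o['wrist_force'].round(2),'gap',o['finger_gap'].round(3),'jaw',np.degrees(np.arctan2(R[1,1],R[0,1])).round(2),'pin est x,ytip',(L@LX+131).round(1),(L@LY+29.5).round(1),'t',o['clock'])
                                                              ^^^^^^^^^^^^^^^^^^^^^
AttributeError: 'float' object has no attribute 'round'
```

```bash
sed -i "s/o\['finger_gap'\].round(3)/round(o['finger_gap'],3)/" h.py
python3 - <<'E'
from h import *
st()
p,d=snap('top','t4');crop('t4',345,155,55,45,14,'t4a')
C=cloud('top',d);L=C[...,:2]*1000-LO;lx=L@LX;ly=L@LY;lz=C[...,2]*1000-6.5
for q in np.argwhere((abs(ly+10)<20)&(lx<-11)&(lx>-36)&(lz>165)&(lz<235)): q=tuple(map(int,q));print(q,lx[q].round(1),ly[q].round(1),lz[q].round(1))
E
```

```text
ee [595.1 -90.1 211.6] F [ 1.09  0.1  -1.94] gap 0.264 jaw 81.84 pin est x,ytip -19.7 -10.3 t 8.0
(175, 373) -11.1 2.7 209.0
(175, 374) -11.9 0.5 213.7
(176, 373) -14.6 2.5 213.4
(176, 374) -15.4 0.4 217.7
(177, 373) -17.4 2.2 214.7
(177, 374) -17.1 -0.1 215.1
(178, 373) -21.4 2.2 220.8
(178, 374) -20.3 -0.3 218.0
(179, 373) -21.9 1.5 213.8
(179, 374) -22.6 -0.6 217.7
(180, 373) -24.0 1.1 212.3
(180, 385) -19.5 -26.9 212.2
(180, 386) -17.4 -29.7 205.5
(181, 372) -22.8 2.4 196.9
(181, 385) -19.9 -27.8 204.7
(181, 386) -20.3 -29.9 207.5
```

View pics/t4a.png

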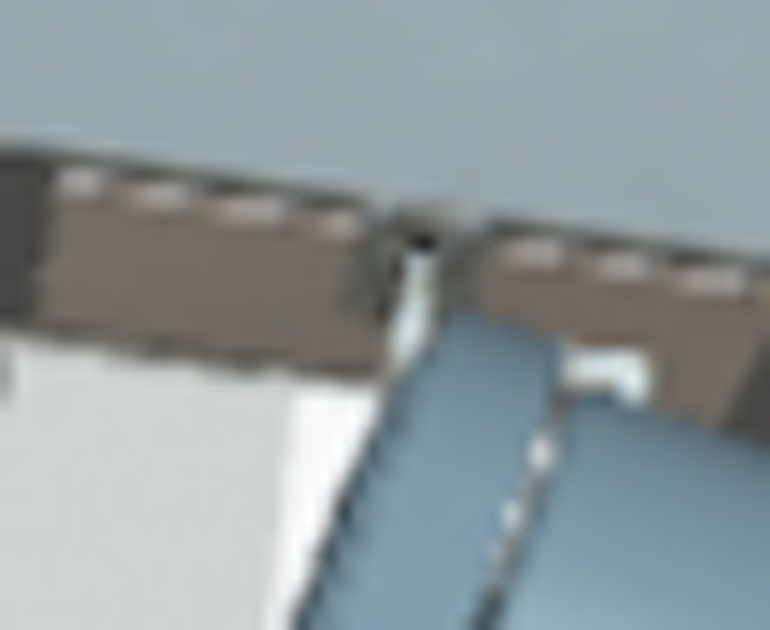

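>>> carry_out(deltas=[[0.0006,0.004,0,0,1],[0.0004,0.003,0,0,1],[0.0003,0.002,0,0,1],[0.0002,0.001,0,0,1],[0,0,0,0,1]])

```text
clock: 8.55
ee_pos: [0.5965, -0.08, 0.2112]
orientation: [[-0.99, 0.142, -0.0], [0.142, 0.99, 0.0], [0.0, 0.0, -1.0]]
wrist_force: [-1.1, -0.1, -1.3]
finger_gap: 0.266
```

>>> carry_out(deltas=[[0.0002,0.001,0,0,1],[0.0002,0.001,0,0,1],[0,0,0,0,1]])

```text
clock: 8.85
ee_pos: [0.5969, -0.0782, 0.2113]
orientation: [[-0.99, 0.142, 0.0], [0.142, 0.99, 0.0], [-0.0, 0.0, -1.0]]
wrist_force: [-0.3, 0.4, -1.7]
finger_gap: 0.265
```

>>> carry_out(deltas=[[0.0002,0.001,0,0,1],[0.0002,0.001,0,0,1],[0,0,0,0,1]])

```text
clock: 9.15
ee_pos: [0.5973, -0.0762, 0.2113]
orientation: [[-0.99, 0.142, -0.0], [0.142, 0.99, 0.0], [0.0, 0.0, -1.0]]
wrist_force: [0.0, 0.5, -1.0]
finger_gap: 0.264
```

>>> carry_out(deltas=[[0.0002,0.002,0,0,1],[0.0003,0.002,0,0,1],[0,0,0,0,1]])

```text
clock: 9.45
ee_pos: [0.5978, -0.072, 0.2113]
orientation: [[-0.99, 0.142, 0.0], [0.142, 0.99, 0.0], [-0.0, 0.0, -1.0]]
wrist_force: [0.2, -0.2, -2.1]
finger_gap: 0.262
```

>>> carry_out(deltas=[[0.0003,0.002,0,0,1],[0.0003,0.002,0,0,1],[0.0003,0.002,0,0,1],[0.0003,0.002,0,0,1],[0,0,0,0,1]])

```text
clock: 9.95
ee_pos: [0.599, -0.064, 0.2113]
orientation: [[-0.99, 0.142, -0.0], [0.142, 0.99, 0.0], [0.0, 0.0, -1.0]]
wrist_force: [-0.9, -0.8, -0.9]
finger_gap: 0.264
```

```bash

python3 - <<'E'
from h import *
st()
p,d=snap('top','t5');crop('t5',345,155,55,45,14,'t5a')
C=cloud('top',d);L=C[...,:2]*1000-LO;lx=L@LX;ly=L@LY;lz=C[...,2]*1000-6.5
for q in np.argwhere((abs(ly+5)<20)&(lx<-11)&(lx>-36)&(lz>165)&(lz<235)): q=tuple(map(int,q));print(q,lx[q].round(1),ly[q].round(1),lz[q].round(1))
E
```

```text
ee [599.  -64.  211.3] F [-0.95 -0.81 -0.9 ] gap 0.264 jaw 81.84 pin est x,ytip -19.6 16.1 t 9.95
(175, 374) -11.3 0.4 211.3
(176, 373) -14.5 2.5 212.9
(176, 374) -13.4 0.0 210.1
(177, 369) -18.6 11.5 213.7
(177, 370) -16.8 9.0 208.4
(177, 371) -16.0 6.5 206.5
(177, 373) -17.4 2.3 214.8
(177, 374) -18.5 0.2 220.3
(178, 370) -20.2 8.8 211.9
(178, 371) -18.1 6.2 205.5
(178, 372) -17.3 3.7 203.8
(178, 373) -21.0 2.1 219.4
(178, 374) -18.5 -0.6 211.2
(178, 375) -17.9 -3.0 210.2
(178, 376) -16.2 -5.6 205.2
(178, 377) -17.2 -7.6 210.7
(178, 378) -15.8 -10.2 206.7
(179, 369) -22.4 10.7 209.9
(179, 370) -22.2 8.4 210.4
(179, 371) -21.7 6.0 210.1
(179, 372) -20.6 3.6 207.3
(179, 373) -21.2 1.4 210.9
(179, 374) -21.1 -0.9 212.0
(179, 375) -19.9 -3.4 208.6
(179, 376) -18.1 -6.0 203.3
(179, 377) -19.0 -8.1 208.0
(179, 378) -19.3 -10.3 210.7
(179, 379) -17.6 -12.9 205.6
(180, 373) -23.8 1.1 211.5
(180, 374) -24.1 -1.1 214.4
(180, 375) -20.6 -4.1 202.4
(180, 376) -21.9 -6.1 208.7
(180, 377) -21.5 -8.4 208.6
(180, 378) -20.6 -10.9 206.4
(180, 379) -20.1 -13.3 205.9
(181, 377) -24.0 -8.7 209.0
(181, 378) -23.6 -11.1 208.6
(181, 379) -23.5 -13.4 209.7
(182, 378) -27.5 -11.1 214.4
(182, 379) -25.4 -13.8 207.7
```

View pics/t5a.png

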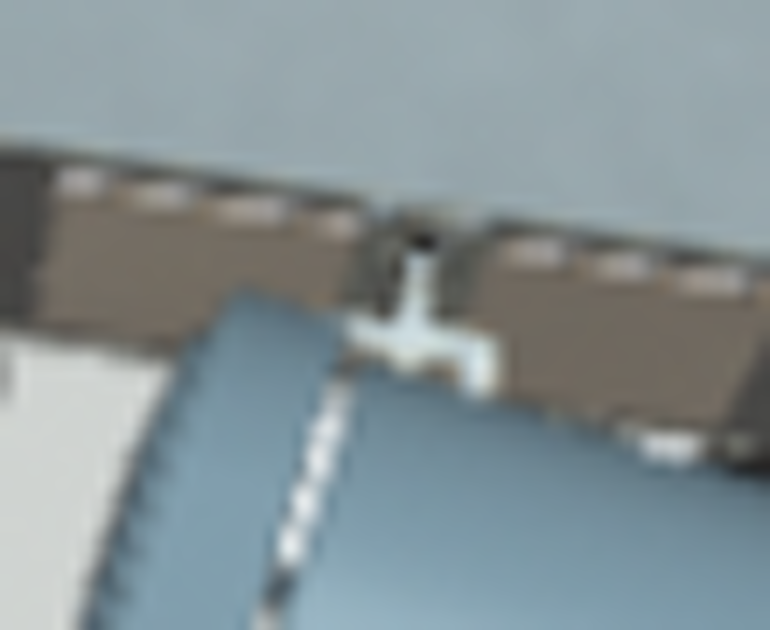

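```bash
cat > arc.py <<'E'
import numpy as np
s,n=105.4,20.
def P(th,lead=3.):
    x=-(s*np.sin(th)+n*np.cos(th)); z=101+s*np.cos(th)-n*np.sin(th)
    t=np.array([-(s*np.cos(th)-n*np.sin(th)),-(s*np.sin(th)+n*np.cos(th))]);t/=np.hypot(*t)
    return np.array([x,z])+lead*t
p0=np.array([-20,206.4])
ths=[0]+list(np.round(np.arange(.05,1.5001,.05),3))
acc=np.zeros(3)
for th in ths:
    q=P(th)-p0; tgt=np.array([q[0]*.9894,-q[0]*.1452,q[1]])/1000
    d=np.round(tgt-acc,4); acc+=d
    print(th,d.tolist(),'TCP exp',(np.array([.599,-.064,.2113])+tgt).round(4))
E
python3 arc.py
```

```text
0 [-0.0029, 0.0004, -0.0006] TCP exp [ 0.5961 -0.0636  0.2107]
0.05 [-0.0052, 0.0008, -0.0012] TCP exp [ 0.5909 -0.0628  0.2095]
0.1 [-0.0051, 0.0007, -0.0016] TCP exp [ 0.5858 -0.0621  0.2079]
0.15 [-0.005, 0.0008, -0.0018] TCP exp [ 0.5808 -0.0613  0.2061]
0.2 [-0.0049, 0.0007, -0.002] TCP exp [ 0.5759 -0.0606  0.2041]
0.25 [-0.0048, 0.0007, -0.0023] TCP exp [ 0.5711 -0.0599  0.2018]
0.3 [-0.0047, 0.0007, -0.0025] TCP exp [ 0.5664 -0.0592  0.1993]
0.35 [-0.0045, 0.0006, -0.0028] TCP exp [ 0.5619 -0.0586  0.1965]
0.4 [-0.0044, 0.0007, -0.003] TCP exp [ 0.5575 -0.0579  0.1935]
0.45 [-0.0043, 0.0006, -0.0032] TCP exp [ 0.5532 -0.0573  0.1903]
0.5 [-0.0041, 0.0006, -0.0034] TCP exp [ 0.5491 -0.0567  0.1869]
0.55 [-0.0039, 0.0006, -0.0036] TCP exp [ 0.5452 -0.0561  0.1833]
0.6 [-0.0037, 0.0005, -0.0038] TCP exp [ 0.5415 -0.0556  0.1795]
0.65 [-0.0036, 0.0006, -0.004] TCP exp [ 0.5379 -0.055   0.1755]
0.7 [-0.0033, 0.0005, -0.0042] TCP exp [ 0.5346 -0.0545  0.1713]
0.75 [-0.0031, 0.0004, -0.0043] TCP exp [ 0.5315 -0.0541  0.167 ]
0.8 [-0.0029, 0.0004, -0.0045] TCP exp [ 0.5286 -0.0537  0
[... 215 characters left out ...]
, 0.0003, -0.005] TCP exp [ 0.5192 -0.0523  0.1432]
1.05 [-0.0017, 0.0003, -0.005] TCP exp [ 0.5175 -0.052   0.1382]
1.1 [-0.0015, 0.0002, -0.0052] TCP exp [ 0.516  -0.0518  0.133 ]
1.15 [-0.0012, 0.0002, -0.0052] TCP exp [ 0.5148 -0.0516  0.1278]
1.2 [-0.0009, 0.0001, -0.0053] TCP exp [ 0.5139 -0.0515  0.1225]
1.25 [-0.0007, 0.0001, -0.0053] TCP exp [ 0.5132 -0.0514  0.1172]
1.3 [-0.0004, 0.0001, -0.0054] TCP exp [ 0.5128 -0.0513  0.1118]
1.35 [-0.0002, -0.0, -0.0053] TCP exp [ 0.5126 -0.0513  0.1065]
1.4 [0.0001, -0.0, -0.0054] TCP exp [ 0.5127 -0.0513  0.1011]
1.45 [0.0004, -0.0001, -0.0053] TCP exp [ 0.5131 -0.0514  0.0958]
1.5 [0.0006, -0.0001, -0.0054] TCP exp [ 0.5137 -0.0515  0.0904]
```

>>> carry_out(deltas=[[-0.003,0.0004,-0.0006,0,1],[-0.0026,0.0004,-0.0006,0,1],[-0.0026,0.0004,-0.0006,0,1],[-0.0026,0.0004,-0.0008,0,1],[-0.0025,0.0004,-0.0008,0,1],[0,0,0,0,1]])

```text
clock: 10.6
ee_pos: [0.5853, -0.0623, 0.2078]
orientation: [[-0.99, 0.142, -0.0], [0.142, 0.99, -0.0], [0.0, -0.0, -1.0]]
wrist_force: [2.6, -0.4, -1.4]
finger_gap: 0.264
```

>>> carry_out(deltas=[[-0.005,0.0007,-0.0018,0,1],[-0.0049,0.0007,-0.002,0,1],[0,0,0,0,1]])

```text
clock: 10.9
ee_pos: [0.5748, -0.0607, 0.2037]
orientation: [[-0.99, 0.142, -0.001], [0.142, 0.99, 0.0], [0.002, -0.0, -1.0]]
wrist_force: [1.3, -0.6, -0.7]
finger_gap: 0.269
```

```bash

python3 - <<'E'
from h import *
st()
p,d=snap('top','t6');crop('t6',330,150,80,60,10,'t6a')
E
```

```text
ee [574.8 -60.7 203.7] F [ 1.29 -0.61 -0.72] gap 0.269 jaw 81.82 pin est x,ytip -44.1 15.8 t 10.9
```

View pics/t6a.png

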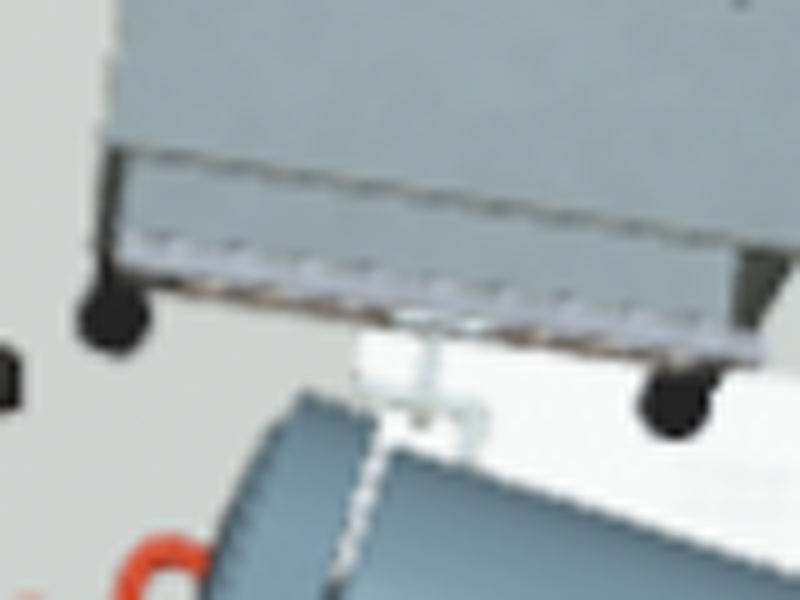

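>>> carry_out(deltas=[[-0.0048,0.0007,-0.0023,0,1],[-0.0047,0.0007,-0.0025,0,1],[-0.0045,0.0006,-0.0028,0,1],[-0.0044,0.0007,-0.003,0,1],[-0.0043,0.0006,-0.0032,0,1],[-0.0041,0.0006,-0.0034,0,1]])

```text
clock: 11.55
ee_pos: [0.5487, -0.057, 0.1867]
orientation: [[-0.99, 0.142, 0.0], [0.142, 0.99, -0.0], [-0.0, 0.0, -1.0]]
wrist_force: [4.1, -0.4, -1.0]
finger_gap: 0.266
```

>>> carry_out(deltas=[[-0.0039,0.0006,-0.0036,0,1],[-0.0037,0.0005,-0.0038,0,1],[-0.0036,0.0006,-0.004,0,1],[-0.0033,0.0005,-0.0042,0,1],[-0.0031,0.0004,-0.0043,0,1],[-0.0029,0.0004,-0.0045,0,1]])

```text
clock: 12.15
ee_pos: [0.5283, -0.054, 0.1622]
orientation: [[-0.99, 0.142, 0.0], [0.142, 0.99, -0.0], [-0.0, 0.0, -1.0]]
wrist_force: [2.6, -0.8, -0.1]
finger_gap: 0.263
```

```bash

python3 - <<'E'
from h import *
st()
p,d=snap('top','t7');crop('t7',320,150,90,68,9,'t7a')
C=cloud('top',d);L=C[...,:2]*1000-LO;lx=L@LX;ly=L@LY;lz=C[...,2]*1000-6.5
m=(abs(ly)<70)&(lx<-25)&(lx>-125)&(lz>120)&(lz<215)&(abs(ly)>20)&(np.mgrid[0:480,0:640][0]<200)
A=np.c_[lx[m],lz[m]];print(len(A));c=A.mean(0);v=np.linalg.svd(A-c)[2][0];print(c,v,np.arctan2(abs(v[0]),abs(v[1])))
E
```

```text
ee [528.3 -54.  162.2] F [ 2.6  -0.75 -0.09] gap 0.263 jaw 81.82 pin est x,ytip -91.0 15.8 t 12.15
459
[-44.93745969 151.30832865] [-0.72123985  0.69268541] 0.8055905676728556
```

View pics/t7a.png

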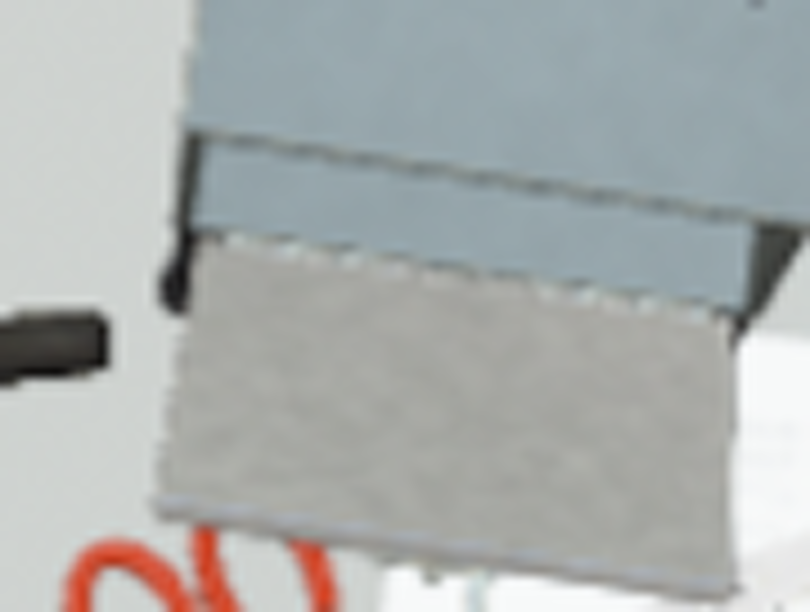

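>>> carry_out(deltas=[[-0.0027,0.0004,-0.0046,0,1],[-0.0025,0.0004,-0.0048,0,1],[-0.0022,0.0003,-0.0049,0,1],[-0.002,0.0003,-0.005,0,1],[-0.0017,0.0003,-0.005,0,1],[-0.0015,0.0002,-0.0052,0,1]])

```text
clock: 12.8
ee_pos: [0.5159, -0.0521, 0.1326]
orientation: [[-0.99, 0.142, 0.0], [0.142, 0.99, -0.0], [-0.0, -0.0, -1.0]]
wrist_force: [3.6, -1.0, -0.7]
finger_gap: 0.262
```

>>> carry_out(deltas=[[-0.0012,0.0002,-0.0052,0,1],[-0.0009,0.0001,-0.0053,0,1],[-0.0007,0.0001,-0.0053,0,1],[-0.0004,0.0001,-0.0054,0,1],[-0.0002,0,-0.0053,0,1],[0,0,0,0,1]])

```text
clock: 13.4
ee_pos: [0.512, -0.0515, 0.1057]
orientation: [[-0.99, 0.142, -0.001], [0.142, 0.99, 0.0], [0.001, 0.0, -1.0]]
wrist_force: [3.1, -1.3, -0.4]
finger_gap: 0.266
```

```bash
cat >> h.py <<'E'
def flap(tag,vmax=215):
    p,d=snap('top',tag)
    C=cloud('top',d);L=C[...,:2]*1000-LO;lx=L@LX;ly=L@LY;lz=C[...,2]*1000-6.5
    m=(abs(ly)<70)&(lx<-25)&(lx>-125)&(lz>85)&(lz<215)&(abs(ly)>20)&(np.mgrid[0:480,0:640][0]<vmax)
    A=np.c_[lx[m],lz[m]]; a=np.polyfit(A[:,0],A[:,1],1); res=A[:,1]-np.polyval(a,A[:,0]);k=abs(res)<6; a=np.polyfit(A[k,0],A[k,1],1); print('n',k.sum(),len(k),'flap',np.pi/2-np.arctan(-a[0]),'z at hinge',a[1])
E
python3 - <<'E'
from h import *
st(); flap('t8'); crop('t8',320,150,90,68,9,'t8a')
E
```

```text
ee [512.  -51.5 105.7] F [ 3.13 -1.29 -0.43] gap 0.266 jaw 81.82 pin est x,ytip -107.5 15.8 t 13.4
n 939 976 flap 1.380979202775359 z at hinge 106.22734339003568
```

View pics/t8a.png

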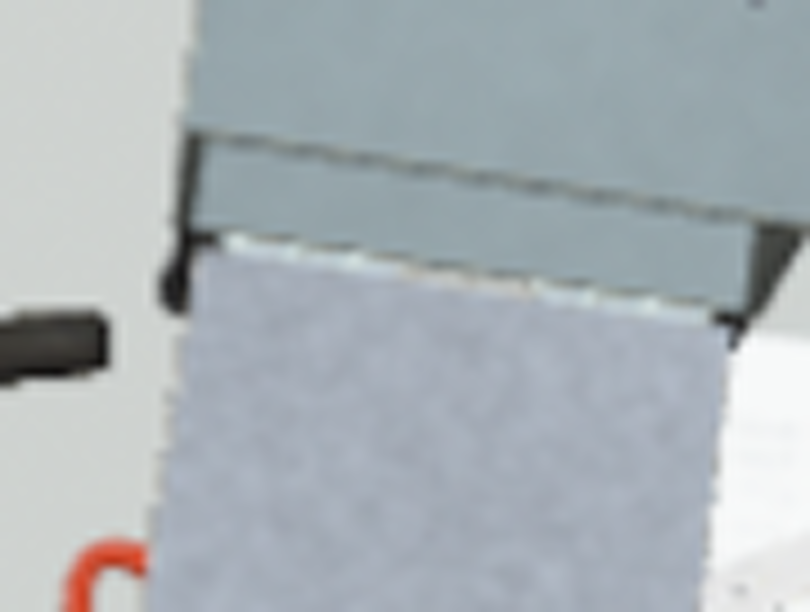

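>>> carry_out(deltas=[[0.0007,0,-0.004,0,1],[0.0007,-0.0001,-0.004,0,1],[0,0,0,0,1]])

```text
clock: 13.75
ee_pos: [0.5132, -0.0515, 0.0976]
orientation: [[-0.99, 0.142, -0.002], [0.142, 0.99, 0.001], [0.002, 0.0, -1.0]]
wrist_force: [0.3, 0.4, -0.6]
finger_gap: 0.265
```

>>> carry_out(deltas=[[0.0004,0,-0.002,0,1],[0.0003,0,-0.0015,0,1],[0,0,0,0,1]])

```text
clock: 14.05
ee_pos: [0.5143, -0.0516, 0.0947]
orientation: [[-0.99, 0.142, -0.001], [0.142, 0.99, 0.0], [0.001, 0.0, -1.0]]
wrist_force: [-0.6, 0.4, -0.7]
finger_gap: 0.263
```

>>> carry_out(deltas=[[0.0002,0,-0.0015,0,1],[0,0,0,0,1]])

```text
clock: 14.25
ee_pos: [0.5147, -0.0517, 0.0933]
orientation: [[-0.99, 0.142, -0.0], [0.142, 0.99, 0.0], [0.0, 0.0, -1.0]]
wrist_force: [-0.5, -0.5, -0.1]
finger_gap: 0.267
```

>>> carry_out(deltas=[[0.0001,0,-0.0015,0,1],[0,0,0,0,1]])

```text
clock: 14.45
ee_pos: [0.515, -0.0517, 0.0919]
orientation: [[-0.99, 0.142, 0.0], [0.142, 0.99, -0.0], [-0.0, 0.0, -1.0]]
wrist_force: [1.1, 0.2, 0.2]
finger_gap: 0.265
```

```bash
python3 - <<'E'
from h import *
st(); flap('t9')
E
```

```text
ee [515.  -51.7  91.9] F [1.09 0.17 0.23] gap 0.265 jaw 81.81 pin est x,ytip -104.6 16.0 t 14.45
n 914 959 flap 1.4882992351574666 z at hinge 105.3750611769465
```

>>> carry_out(deltas=[[0.0001,0,-0.001,0,1],[0,0,0,0,1]])

```text
clock: 14.7
ee_pos: [0.5151, -0.0517, 0.091]
orientation: [[-0.99, 0.142, 0.0], [0.142, 0.99, -0.0], [-0.0, -0.0, -1.0]]
wrist_force: [0.0, 0.8, 0.3]
finger_gap: 0.266
```

>>> carry_out(deltas=[[0.0001,0,-0.001,0,1],[0,0,0,0,1]])

```text
clock: 14.9
ee_pos: [0.5152, -0.0517, 0.0902]
orientation: [[-0.99, 0.142, 0.0], [0.142, 0.99, -0.0], [-0.0, -0.0, -1.0]]
wrist_force: [-2.0, -0.2, 3.2]
finger_gap: 0.268
```

>>> carry_out(deltas=[[0.0001,0,-0.001,0,1],[0,0,0,0,1]])

```text
clock: 15.1
ee_pos: [0.5154, -0.0518, 0.0894]
orientation: [[-0.99, 0.142, 0.001], [0.142, 0.99, -0.0], [-0.001, -0.0, -1.0]]
wrist_force: [-3.1, 0.2, 6.5]
finger_gap: 0.266
```

>>> carry_out(deltas=[[0,0,-0.0,0,1],[-0.0005,0,0.0025,0,1],[-0.0005,0,0.002,0,1],[0,0,0,0,1]])

```text
clock: 15.5
ee_pos: [0.5137, -0.0516, 0.0933]
orientation: [[-0.99, 0.142, -0.001], [0.142, 0.99, 0.0], [0.001, 0.0, -1.0]]
wrist_force: [-0.1, -0.5, -1.6]
finger_gap: 0.26
```

>>> carry_out(deltas=[[-0.0006,-0.004,0,0,1],[-0.0006,-0.004,0,0,1],[0,0,0,0,1]])

```text
clock: 15.8
ee_pos: [0.5128, -0.0603, 0.0933]
orientation: [[-0.99, 0.143, -0.0], [0.143, 0.99, -0.0], [0.0, -0.0, -1.0]]
wrist_force: [-0.3, -0.4, -2.1]
finger_gap: 0.264
```

>>> carry_out(deltas=[[-0.0006,-0.004,0,0,1],[-0.0006,-0.004,0,0,1],[-0.0006,-0.004,0,0,1],[0,0,0,0,1]])

```text
clock: 16.2
ee_pos: [0.5112, -0.0723, 0.0935]
orientation: [[-0.99, 0.143, 0.0], [0.143, 0.99, -0.0], [-0.0, -0.0, -1.0]]
wrist_force: [0.7, 0.1, -1.3]
finger_gap: 0.267
```

>>> carry_out(deltas=[[-0.0009,-0.006,0,0,1],[-0.0009,-0.006,0,0,1],[0,0,0,0,1]])

```text
clock: 16.5
ee_pos: [0.5094, -0.0845, 0.0936]
orientation: [[-0.99, 0.143, 0.0], [0.143, 0.99, -0.0], [-0.0, -0.0, -1.0]]
wrist_force: [0.8, -0.1, -1.6]
finger_gap: 0.266
```

```bash
python3 - <<'E'
from h import *
st(); flap('t10'); crop('t10',300,130,150,120,5,'t10a')
E
```

```text
ee [509.4 -84.5  93.6] F [ 0.78 -0.07 -1.58] gap 0.266 jaw 81.78 pin est x,ytip -105.3 -17.2 t 16.5
n 905 956 flap 1.4963603069542737 z at hinge 105.25896706260625
```

View pics/t10a.png

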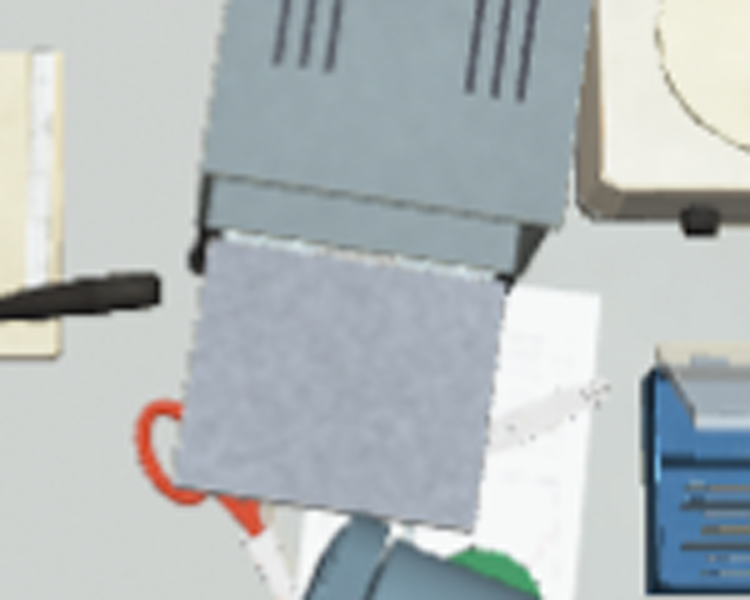

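>>> carry_out(deltas=[[0,0,-0.006,0,1],[-0.01,0.0015,0,0,1],[-0.015,0.002,0,0,1],[-0.02,0.003,0,0,1],[-0.02,0.003,0,0,1],[-0.015,0.002,0,0,1],[0,0,0.03,0,1],[0,0,0.04,0,1],[0,0.02,0.02,-0.1,1],[0,0.03,0,-0.12,1],[0,0.035,0,-0.12,1]])

```text
clock: 17.65
ee_pos: [0.4292, 0.0133, 0.1783]
orientation: [[-0.883, 0.47, 0.002], [0.47, 0.883, -0.001], [-0.002, 0.0, -1.0]]
wrist_force: [1.1, 0.6, -1.8]
finger_gap: 0.259
```

>>> carry_out(deltas=[[0.0,0.035,0,-0.12,1],[0.0,0.035,0,-0.12,1],[0.01,0.035,0,-0.12,1],[0.02,0.035,0,-0.12,1],[0.025,0.03,0,-0.12,1],[0.03,0.025,0,-0.12,1],[0.03,0.015,0,-0.12,1],[0.03,0,0,-0.103,1],[0.02,0,0,0,1],[0,0,0,0,1]])

```text
clock: 18.65
ee_pos: [0.5956, 0.2226, 0.1768]
orientation: [[-0.144, 0.99, 0.0], [0.99, 0.144, -0.0], [-0.0, 0.0, -1.0]]
wrist_force: [-0.3, 0.3, -1.5]
finger_gap: 0.263
```

```bash
python3 - <<'E'
from h import *
st(); flap('t11',200); crop('t11',180,130,240,180,3.3,'t11a')
E
```

```text
ee [595.6 222.6 176.8] F [-0.35  0.31 -1.48] gap 0.263 jaw 8.3 pin est x,ytip -64.7 299.1 t 18.65
n 339 355 flap 1.5102630593640578 z at hinge 105.86599181467362
```

View pics/t11a.png

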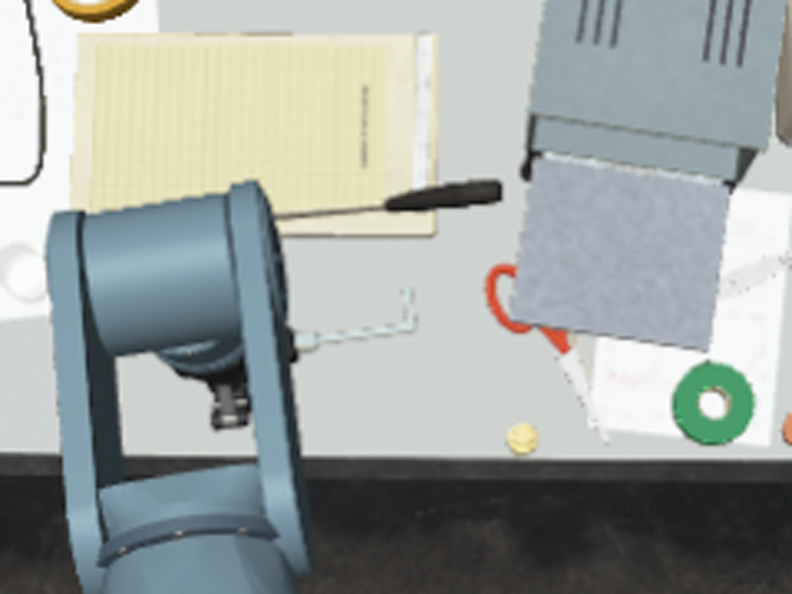

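>>> carry_out(deltas=[[0,0,-0.03,0,1],[0,0,-0.04,0,1],[0,0,-0.035,0,1],[0,0,-0.02,0,1],[0,0,-0.012,0,1],[0,0,-0.005,0,1],[0,0,0,0,1]])

```text
clock: 19.4
ee_pos: [0.5941, 0.2229, 0.0357]
orientation: [[-0.145, 0.989, -0.0], [0.989, 0.145, 0.0], [0.0, -0.0, -1.0]]
wrist_force: [-0.4, 0.2, -1.7]
finger_gap: 0.265
```

>>> carry_out(deltas=[[0,0,-0.002,0,1],[0,0,0,0,1]])

```text
clock: 19.6
ee_pos: [0.5952, 0.223, 0.0347]
orientation: [[-0.145, 0.989, 0.002], [0.989, 0.145, 0.0], [0.0, 0.002, -1.0]]
wrist_force: [0.4, -0.9, -1.0]
finger_gap: 0.261
```

>>> carry_out(deltas=[[0,0,-0.002,0,1],[0,0,0,0,1]])

```text
clock: 19.8
ee_pos: [0.5946, 0.2228, 0.0318]
orientation: [[-0.144, 0.99, 0.0], [0.99, 0.144, 0.0], [0.0, 0.0, -1.0]]
wrist_force: [-0.1, 0.2, -0.7]
finger_gap: 0.263
```

>>> carry_out(deltas=[[0,0,-0.001,0,1],[0,0,-0.001,0,1],[0,0,0,0,1]])

```text
clock: 20.1
ee_pos: [0.5942, 0.2228, 0.0292]
orientation: [[-0.145, 0.99, -0.0], [0.99, 0.145, -0.0], [0.0, -0.0, -1.0]]
wrist_force: [-1.0, 0.1, -1.4]
finger_gap: 0.261
```

>>> carry_out(deltas=[[0,0,-0.001,0,1],[0,0,0,0,1]])

```text
clock: 20.3
ee_pos: [0.5943, 0.2228, 0.0283]
orientation: [[-0.144, 0.99, -0.0], [0.99, 0.144, -0.0], [0.0, -0.0, -1.0]]
wrist_force: [0.6, 0.6, -1.1]
finger_gap: 0.265
```

>>> carry_out(deltas=[[0,0,-0.001,0,1],[0,0,0,0,1]])

```text
clock: 20.5
ee_pos: [0.5944, 0.2228, 0.0282]
orientation: [[-0.145, 0.989, -0.0], [0.989, 0.145, -0.0], [-0.0, -0.0, -1.0]]
wrist_force: [-2.7, -0.5, 5.1]
finger_gap: 0.262
```

>>> carry_out(deltas=[[0,0,0,0,0.7],[0,0,0,0,0.6],[0,0,0,0,0.4],[0,0,0,0,0],[0,0,0,0,0],[0,0,0,0,0],[0,0,0.01,0,0],[0,0,0.02,0,0],[0,0,0.03,0,0],[0,0,0.04,0,0],[0,0,0.04,0,0],[0,0,0.03,0,0]], newtons=20)

```text
clock: 21.7
ee_pos: [0.5952, 0.223, 0.2015]
orientation: [[-0.145, 0.989, 0.004], [0.989, 0.145, 0.001], [0.0, 0.004, -1.0]]
wrist_force: [0.8, -0.7, 0.1]
finger_gap: 1.004
```

>>> carry_out(deltas=[[-0.03,0.035,0.01,0,0],[-0.03,0.035,0,0,0],[-0.03,0.035,0,0,0],[-0.03,0.035,0,0,0],[-0.03,0.035,0,0,0],[-0.03,0.035,0,0,0],[0,0,0,0,0]])

```text
clock: 22.4
ee_pos: [0.4103, 0.4366, 0.2085]
orientation: [[-0.15, 0.989, -0.001], [0.989, 0.15, 0.002], [0.002, -0.0, -1.0]]
wrist_force: [-0.1, 0.1, 1.1]
finger_gap: 0.999
```

```bash
python3 - <<'E'
from h import *
st(); flap('t12'); crop('t12',80,90,450,230,1.75,'t12a'); snap('side','s12'); crop('s12',180,160,220,180,3.6,'s12a')
a=np.load('pics/t0.npz');b=np.load('pics/t12.npz');Ca=cloud('top',a['d']);Cb=cloud('top',b['d'])
g=cv2.cvtColor(b['p'],cv2.COLOR_RGB2GRAY)
m=np.zeros((480,640),bool);m[222:256,230:280]=1;m&=(Cb[...,2]>.03)&(Cb[...,2]<.05)&(g<90)
print(cv2.minAreaRect(Cb[m][:,:2].astype(np.float32)*1000),np.median(Cb[m][:,2]))
for n,(u,v,w) in dict(weight=(338,263,8),stopper=(423,260,9),carton=(478,297,24),beaker=(188,213,14)).items():
    A,B=[x['p'][v-w:v+w,u-w:u+w].astype(float) for x in(a,b)];print(n,abs(A-B).mean())
E
```

```text
ee [410.3 436.6 208.5] F [-0.07  0.08  1.14] gap 0.999 jaw 8.65 pin est x,ytip -279.0 484.0 t 22.4
n 915 962 flap 1.4969838162134925 z at hinge 105.53236010041148
((594.2443237304688, 221.9334259033203), (23.455610275268555, 86.61431121826172), 8.603580474853516) 0.03980098803705068
weight 7.791666666666667
stopper 8.137860082304528
carton 3.634837962962963
beaker 4.533163265306122
```

View pics/t12a.png

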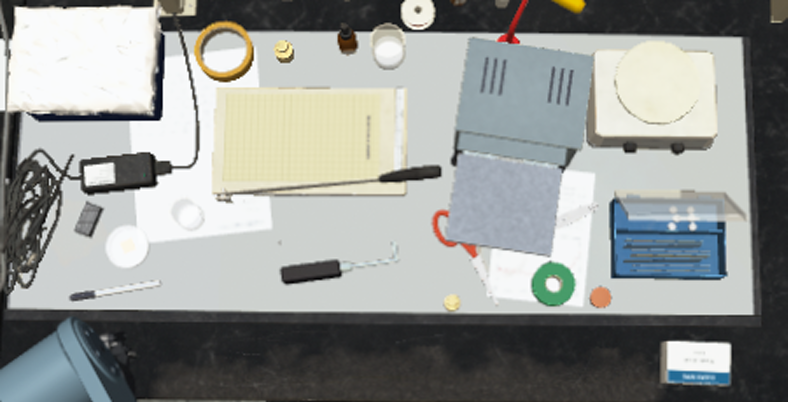

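View pics/s12a.png

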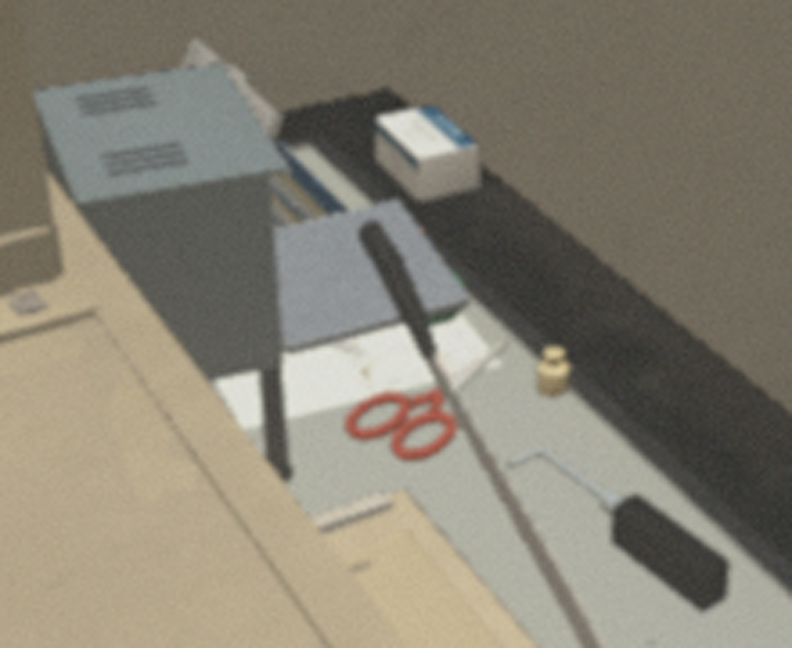

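The top and side pictures show the flap level, the pole lying flat at about (258, 244) in the full top picture, and the bystanders where they were.

```bash
python3 -c "
from rig import r
print(r.sign_off())"
```

```text
the job is handed in; nothing more can be done
None
```

The flap is fully open and the pole is back flat on the bench, about 6 mm from where it first lay and more than 150 mm from the locker. I handed the job in at about 22.5 s of the 69 s; sign-off reports no verdict.

- **Finding the eye:** I located it in the top camera and refined its height by touching the ring from below with the pin. It sits about 7 mm above the middle of its slot.
- **Drawing the flap:** The pin went in with no resistance I could feel. I drew the flap along its arc in small steps. The largest wrist-force reading on the locker was about 7 N, when the flap met its stop.
- **Unhooking:** The pin slid out sideways without touching noticeably, and I let go of the pole only once it was resting on the mat.

**Last checks:**
- The flap measured about 1.497 rad from the depth image.
- The handle's top is about 40 mm above the bench, the same as at the start, so the pole is lying flat.
- The beaker, stopper, carton and weight look unmoved in before-and-after pictures. I compared them by picture only and did not measure their distances.

No check failed. Small disagreements: the flap depth fits scattered by about ±0.01 rad (one read 1.51, above the 1.5 stop), and sight and touch differed by about 1.5 mm on the eye's height.

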